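# Snap the retaining clip onto the press's pivot pin with the fork tool

### The arm

A 7-joint arm with a two-finger parallel gripper is mounted at the origin on the work surface. World frame = base frame: x ahead of the robot, y to its left, z up, the work surface at z = 0. Lengths are in m, angles in rad, forces in N, time in s.
With the tool pointing down it reaches from about 0.425 to 0.925 m from the base axis. Payload 6.8 kg.
Tool frame: the origin (TCP) lies midway between the tips of the shut fingers; the grasp point (between the pads) lies 19 mm behind it; x points along the fingers, y is the direction in which the jaws open and shut, and the axes are right-handed (so a half turn about x gives the same grasp; the last joint's range is limited). The gripper opens to 85 mm and grips with 20 to 120 N. Pads are 22 mm wide; open, the fingers measure 114 mm over their backs; the gripper's body (76 mm by 85 mm) begins 54 mm behind the grasp point. The pads swing forward as they close: fully open they stand 13 mm farther back than shut.
Start: joints at [-1.295, 0.477, 0.022, 1.555, -0.011, 1.109, -0.083], TCP at [0.253, 0.626, 0.231] pointing down, gripper open.
Joint ranges: [-2.96, 2.96], [-0.34, 2.1], [-1.41, 1.46], [0.24, 2.44], [-1.37, 4.51], [0.17, 1.92], [-2.96, 2.96]. Speed limits (rad/s): [2.39, 2.39, 3.14, 3.14, 3.14, 3.14, 3.14].

### API

Orientations are given as a rotation vector (axis times angle).
In Python, from bench import r, viewer, nets gives the robot as it stands.
- The arm moves only by the shell command python3 -m pendant 'ROWS' [FORCE]. ROWS is JSON, one flat list of numbers, 5 for each row, row after row: the finger opening in mm, from 0 to 85.4, then the shift along the tool's x, y, z in mm, then the turn about the tool's x in rad. A call has 1 to 20 rows; each row shifts and turns the commanded pose from where the row before left it, along the tool's axes as they then stand; what a row does not reach is not made up. A row lasts 1/8 s, in which the tool goes at most 62.5 mm and 10.7 degrees, less where a joint would pass 70% of its speed; a pose out of reach is approached as far as the arm can. A call with a gripper value outside its range is refused whole. The fingers move at their own pace and stop on an object; FORCE is the grip in N (left out, the last holds). Time passes only in rows, so rows that do not move let the fingers close. It gives the time, the measured TCP pose, the force and the opening at its end, in the units of the state.
- r.get_obs(): the state, without advancing time (a new reading comes with each control period).
- viewer.grab_frame(name): name is "scene" or "top" or "wrist"; returns (picture, depth): 400x640x3 uint8, red, green, blue; 400x640 float32, m along the optical axis (not along the pixel's ray), 0 where there is no reading.
- viewer.calibration(name): a dict with "mtx" (3x3 intrinsics, pixels), "world_to_cam" (4x4, takes a point from world to camera coordinates). Camera axes: x right, y up, looking along -z (the intrinsics and any distortion apply to the point x, -y, -z); pixel columns grow to the right and rows downward; lengths in m; the calibration is good to about 2 mm. A picture is of the moment at which its call begins: read the wrist's pose just before it. calibration takes no time and is no camera call; for the wrist camera it gives the pose at the moment of the call.
- r.hand_in(): hands the job in, once; it reports no verdict.
Trained networks look in the newest picture that a camera, given by its name, has taken for a name from the list of things; names that differ only in an ending like _2 or _b are one class to them, and where a whole thing is asked for, a point or a joint stands for the part that bears it (a point fixed in the world has none). Each returns a list of dicts, best first, with "score" (0 to 1); they miss things now and then, are a little off and sometimes report something else, mostly with a low value. They report only what shows in the picture. A call takes as long as a camera call. They do not tell look-alikes from the thing itself.
- nets.look_for(name, camera): "location" ([x, y, z] in m, in world coordinates, good to about 4 mm: the middle of the surface that is visible of it).
- nets.silhouettes(name, camera): "mask" (400x640 bool, what is visible of it).
The state is a dict: "clock": time; "joints": joint angles; "qvel": joint speeds; "tau": joint torques, N m; "tcp_pos": TCP position; "orientation": TCP orientation; "contact_force": force on the tool from outside, world axes, zero at the start; "moment": the same for the moment, N m; "grip_width": finger opening in m.
Only numpy, scipy, OpenCV 4.12 (cv2) and the standard library are available. Lean on these libraries where they do the work, as an engineer would, in place of code of your own. Each camera call takes 0.05 s, during which the arm holds its last target. There are 200 camera calls.

### The job

Pick up the fork tool from the cork mat and use it to push the steel clip that lies on the orange press arm sideways into the groove of the upright pivot pin, until it snaps fully home. Do not ram it: stop as soon as it is home, never touch the clip with the gripper, and leave the other things alone. Then lay the fork tool flat back on the cork mat and let go of it.

Things in the scene. Friction and masses are not known exactly. Their poses are not given: they have to be found in the camera images.
- press: Small bench press, fixed. Its orange arm is a level slab, x -130 to +120 mm, 110 mm wide (y), top face 70 mm above the table; a steel pivot pin stands up through it. Origin: on the table under the pin's axis; x along the arm (the way the clip is pushed), z up. From x = 75 mm an orange hump rises 22 mm over the top face; on the -x side of the pin the face is bare but for the clip.
- pin_groove (a point): On the pivot pin's axis, 4 mm above the arm's top face; axes as the press. The groove (neck 16 mm in diameter) reaches from the top face to 12 mm above it; over it sits the pin's head, 22 mm in diameter, its top 18 mm above the top face.
- clip: Bright oiled steel split clip: U shape 8 mm thick, 21 mm long, 32 mm wide, 32 g, loose, flat on the orange arm's top face, mouth roughly towards the pin. Origin: on its underside at the centre of its seat; x points out of the mouth. Its straight back (26 mm wide) is 16 mm behind the origin, the jaw tips 5 mm ahead. The jaws are springs, 24 N/mm each. Over 35 N between fork and clip bends it.
- clip_seat (a point): Seat centre at mid thickness, 4 mm above the clip's underside; axes as the clip; coincides with pin_groove when home. Pushed on, it meets the neck about 10 mm short of home; the push peaks at about 12 to 24 N some 6 mm short; the mouth passes the widest part 2.5 mm short; the last 1 to 2 mm it springs on by itself. Then it bottoms and the push rises steeply.
- fork: Fork tool, loose, 120 g, flat underside, on the cork mat. Wooden handle 22 mm wide (y), 32 mm high, x -100 to 0; steel shank 18 wide, 12 high; fork head 12 mm high: cross bar 54 mm wide, x 45 to 55, its front face (37 mm between the prongs) pushes the clip's back; two prongs flare outwards to x = 71, 65 mm over all. Origin: on its underside below the handle's front end; x towards the prongs, z up.
- fork_seat (a point): Middle of the front face between the prongs, 4 mm above the fork's underside; axes as the fork.
- fork_grip (a point): Where to grip the handle from above, across its 22 mm width: 35 mm behind the handle's front end, 20 mm above the fork's underside; close to the centre of mass.
- mat: Cork mat, fixed, 270 x 190 mm, 4 mm thick; origin under its centre on the table, x along its length. A tin and a washer stand at its two +x corners and stay there.
- wax_tin: Green tin, 40 mm across, 26 mm high, on a corner of the cork mat: leave alone. Origin under its centre.
- washer: Steel washer, 28 mm across, 5 mm high, on a corner of the cork mat: leave alone.
- mallet: Hammer lying on the table: leave alone.
- awl: Screwdriver-like awl lying on the table: leave alone.
- spool: Orange spool, 40 mm across, 50 mm high: leave alone.
- weight: Steel weight, 60 mm across, 50 mm high: leave alone.
Not all that is in view belongs to the job. What is meant by the fork is not green, and is the larger of those in its own colour.

How it is judged:
By the outcome, as a careful person would: the job done as asked, in the order asked, and still so for the second after the job is handed in, with the robot touching nothing.
It also fails if it takes over 66 s, if anything falls off the work surface, if the arm or the gripper's body presses on something with over 40 N, if the wrist force passes 120 N, or if a joint passes its speed limit or range.

## Working session

There is one attempt and no reset: what is moved stays moved. The work goes in short steps, Python scripts to look and compute and a shell command to move; the robot and the scene stay as the last step left them, time stands still between calls to the robot, and variables do not carry over. Pictures are saved under pics/ and viewed, about 8 in all and at most 12, crops included, and the job is handed in when it is done.

```bash
ls; mkdir -p pics
cat > h.py <<'E'
import numpy as np,cv2
from scipy.spatial.transform import Rotation as R
from bench import r,viewer,nets
def grab(n):
    p,d=viewer.grab_frame(n);c=viewer.calibration(n);return p,d,np.array(c['mtx']),np.array(c['world_to_cam'])
def save(p,f): cv2.imwrite('pics/'+f,cv2.cvtColor(np.ascontiguousarray(p),cv2.COLOR_RGB2BGR))
def pts(d,K,T,mask=None):
    v,u=np.nonzero((d>0)&(mask if mask is not None else True));z=d[v,u]
    c=np.c_[(u-K[0,2])/K[0,0]*z,-(v-K[1,2])/K[1,1]*z,-z]
    return (c-T[:3,3])@T[:3,:3],u,v
def proj(P,K,T):
    c=np.atleast_2d(P)@T[:3,:3].T+T[:3,3];z=-c[:,2]
    return np.c_[K[0,0]*c[:,0]/z+K[0,2],-K[1,1]*c[:,1]/z+K[1,2]]
E
python3 - <<'E'
from h import *
print(r.get_obs())
for n in("top","scene"):
    p,d,K,T=grab(n);save(p,n+'0.png');c=viewer.calibration(n);print(c)
    for k in("fork","clip","press","mat","wax_tin"):
        for o in nets.look_for(k,n): 
            print(n,k,round(o['score'],2),np.round(o['location'],3),proj(o['location'],K,T).round())
E
```

```text
pics
{'clock': 0.0, 'joints': array([-1.29506937,  0.47776042,  0.02234696,  1.55647061, -0.01149671,
        1.10934369, -0.08308821]), 'qvel': array([-2.96527195e-04, -9.88956327e-04, -1.17850625e-04,  9.86407974e-04,
        1.13695871e-04,  5.69214352e-05, -6.43118986e-04]), 'tau': array([ 2.06046457e-04, -5.96440351e+01,  1.60880573e+00, -2.81198806e+01,
        1.25790705e-02,  9.22766514e-03, -3.74962440e-06]), 'tcp_pos': array([0.25255891, 0.62530732, 0.2303444 ]), 'orientation': array([ 0.29965483,  1.54995522, -0.30256237]), 'contact_force': array([-0.56949249, -0.10615363, -0.01354681]), 'moment': array([-0.03366529,  0.01638652, -0.00242576]), 'grip_width': 0.08541414630121417}
{'mtx': array([[422.8311401 ,   0.        , 317.20135798],
       [  0.        , 422.8311401 , 191.21403738],
       [  0.        ,   0.        ,   1.        ]]), 'world_to_cam': array([[ 0.01940666, -0.99979288, -0.00613088, -0.00739653],
       [ 0.99763814,  0.01895999,  0.06602021, -0.56039432],
       [-0.06589029, -0.00739763,  0.99779945, -1.12605795],
       [ 0.        ,  0.        ,  0.  
[... 513 characters left out ...]
7572, 201.40244898],
       [  0.        ,   0.        ,   1.        ]]), 'world_to_cam': array([[ 0.39360896,  0.91925314,  0.00675691, -0.21149285],
       [-0.71318927,  0.30072162,  0.63318842,  0.34953477],
       [ 0.58002849, -0.25404759,  0.7739682 , -1.61901698],
       [ 0.        ,  0.        ,  0.        ,  1.        ]])}
scene fork 0.95 [ 0.662 -0.15   0.02 ] [[282. 263.]]
scene fork 0.81 [ 0.397 -0.243  0.021] [[218. 199.]]
scene fork 0.55 [0.356 0.187 0.01 ] [[349. 151.]]
scene fork 0.26 [0.451 0.008 0.03 ] [[308. 184.]]
scene press 0.72 [0.68  0.156 0.071] [[394. 218.]]
scene mat 0.67 [ 0.662 -0.142  0.006] [[285. 264.]]
scene wax_tin 0.58 [ 0.742 -0.042  0.03 ] [[334. 271.]]
```

View pics/top0.png

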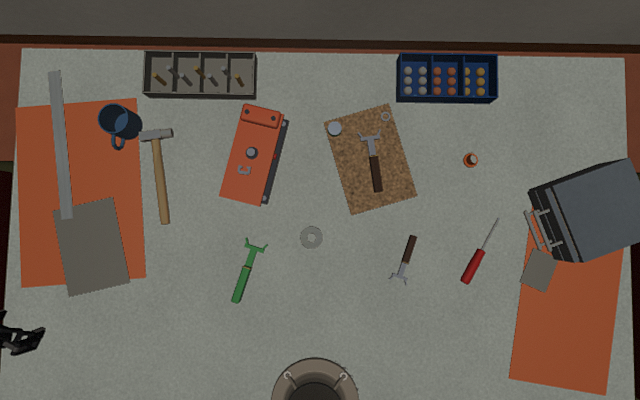

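View pics/scene0.png

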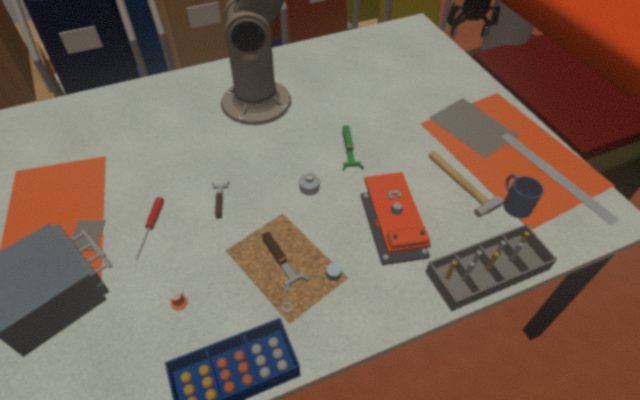

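The top view shows three fork look-alikes:
- Green fork at (244,271).
- Small brown fork at (407,258).
- Large brown fork on the mat at (372,162).

The large brown one fits the description. The clip is at (243,170), the pin at (251,153), the tin at (334,128) and the washer at (385,115). I'll check the choice in a close crop.

```bash
cat > m.py <<'E'
from h import *
p,d,K,T=grab("top")
P,u,v=pts(d,K,T)
X=np.full(d.shape+(3,),np.nan);X[v,u]=P
for k in("fork","mat"):
    for o in nets.silhouettes(k,"top"):
        m=o['mask'];q=X[m];q=q[~np.isnan(q[:,0])];ys,xs=np.nonzero(m)
        print(k,round(o['score'],2),m.sum(),xs.mean().round(),ys.mean().round(),q.mean(0).round(3),q[:,2].max().round(3))
def rect(mask,name,pc):
    q=X[mask];q=q[~np.isnan(q[:,0])];(c,s,a)=cv2.minAreaRect((q[:,:2]*1000).astype(np.float32))
    print(name,len(q),'centre',np.round(c,1),'size',np.round(s,1),'ang',round(a,2),'zmed',np.median(q[:,2]).round(4))
    return q
sub=np.zeros(d.shape,bool);sub[95:215,215:300]=1
Z=X[...,2]
rect(sub&(Z>.06)&(Z<.079),'slab',0);q=rect(sub&(Z>.081),'pin+hump',0)
q=rect(sub&(Z>.082)&(v.reshape(d.shape)>130 if 0 else (np.arange(400)[:,None]>130)),'pin',0);print(q.mean(0))
sub[:]=0;sub[95:215,320:420]=1
rect(sub&(Z>.026)&(np.arange(400)[:,None]>140),'handle',0)
rect(sub&(Z>.011)&(np.arange(400)[:,None]>128)&(np.arange(640)>346),'forkall',0)
save(cv2.resize(p[95:215,215:420],None,fx=3.9,fy=3.9,interpolation=cv2.INTER_CUBIC),'crop1.png')
E
python3 m.py
```

```text
fork 0.79 285 406.0 258.0 [ 0.385 -0.237  0.017] 0.03
fork 0.78 636 373.0 160.0 [ 0.648 -0.147  0.023] 0.042
fork 0.67 645 245.0 272.0 [0.342 0.191 0.02 ] 0.038
mat 0.66 5780 371.0 160.0 [ 0.649 -0.142  0.003] 0.016
slab 3359 centre [649.3 176.9] size [111.6 250. ] ang 76.93 zmed 0.0695
pin+hump 730 centre [684.7 169.1] size [101.3 176.5] ang 76.14 zmed 0.0909
pin 60 centre [640.2 173.6] size [48.7 20.4] ang 4.98 zmed 0.0874
[0.65292117 0.17539916 0.08707207]
handle 312 centre [ 611.4 -153.5] size [99.2 22.1] ang 9.36 zmed 0.0349
forkall 544 centre [ 642.8 -158.8] size [188.8  60.6] ang 15.79 zmed 0.0324
```

View pics/crop1.png

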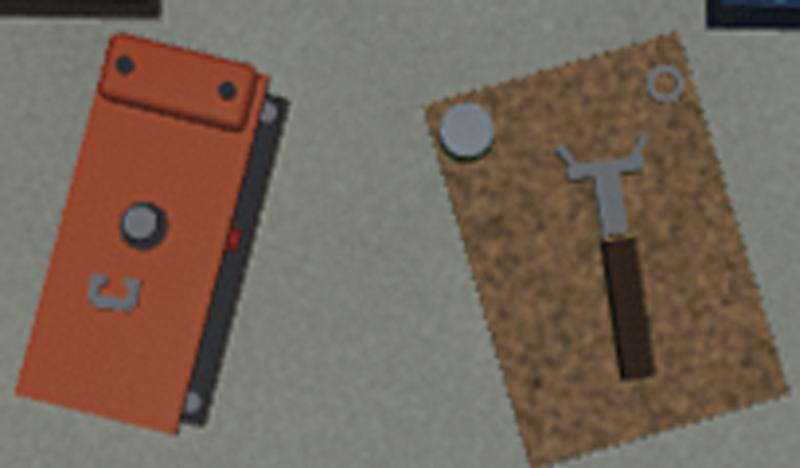

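Confirmed: the large brown fork lies on the mat, with its handle around crop (628,305) and its prongs around (603,155). The clip is at crop (113,292) with its mouth up towards the pin at (142,224). Next I'll work out tool axes and the wrist camera offset.

```bash
cat > t.py <<'E'
from h import *
import sys
# python3 t.py x y z yaw_deg(of tool 'forward' n) : mm in tool axes to get there
def go(x,y,z,yaw):
    o=r.get_obs();p=o['tcp_pos'];M=R.from_rotvec(o['orientation']).as_matrix()
    # tool z horizontal dir heading
    h=np.degrees(np.arctan2(M[1,2],M[0,2]));
    dl=M.T@(np.array([x,y,z])-p)*1000
    # turning about tool x (down): heading decreases with +turn
    t=[(-(yaw+k-h)+180)%360-180 for k in(0,180)]
    print('clk',o['clock'],'tcp',p.round(4),'zhead',h.round(2),'xaxis',M[:,0].round(4),'F',o['contact_force'].round(1),'w',round(o['grip_width'],4),'q7',o['joints'][6].round(2))
    print('shift mm',dl.round(1),'turn rad for tool z along/against yaw',np.radians(t).round(3))
if len(sys.argv)>1: go(*map(float,sys.argv[1:5]))
E
python3 t.py .626 -.151 .2 9.4; python3 t.py .60 .18 .23 -13
python3 - <<'E'
from h import *
o=r.get_obs();M=R.from_rotvec(o['orientation']).as_matrix();T=np.array(viewer.calibration('wrist')['world_to_cam'])
print(M.round(3));c=-T[:3,:3].T@T[:3,3];print('cam in tool',M.T@(c-o['tcp_pos']),'look',M.T@(-T[2,:3]))
E
```

```text
clk 0.75 tcp [0.2527 0.6259 0.2313] zhead -21.99 xaxis [-0.  0. -1.] F [-1.  -0.1  0.6] w 0.0855 q7 -0.08
shift mm [  31.3 -580.6  637. ] turn rad for tool z along/against yaw [-0.548  2.594]
clk 0.75 tcp [0.2527 0.6259 0.2313] zhead -21.99 xaxis [-0.  0. -1.] F [-1.  -0.1  0.6] w 0.0855 q7 -0.08
shift mm [   1.3 -283.4  489. ] turn rad for tool z along/against yaw [-0.157  2.985]
[[-0.     0.374  0.927]
 [ 0.     0.927 -0.374]
 [-1.     0.    -0.   ]]
cam in tool [-0.14267833 -0.00055651 -0.07989077] look [ 9.50902271e-01 -1.51194946e-04  3.09491272e-01]
```

```bash
python3 -m pendant '[85,0,-23.5,41,0, 85,0,-23.5,41,0, 85,0,-23.5,41,0, 85,0,-23.5,41,0, 85,0,-23.5,41,0, 85,0,-23.5,41,0, 85,0,-23.5,41,0, 85,0,-23.5,41,0, 85,0,-23.5,41,0, 85,0,-23.5,41,0, 85,0,-23.5,41,0, 85,0,-23.5,41,0, 85,0,0,0,-0.157, 85,0,0,0,0, 85,0,0,0,0]'
cat > c.py <<'E'
from h import *
import sys
o=r.get_obs();p,d,K,T=grab("wrist");P,u,v=pts(d,K,T)
X=np.full(d.shape+(3,),np.nan);X[v,u]=P
print(o['tcp_pos'],nets.look_for('clip','wrist'))
ms=nets.silhouettes('clip','wrist')
np.savez('w1.npz',p=p,d=d,K=K,T=T,m=ms[0]['mask'] if ms else np.zeros(d.shape,bool))
save(p,sys.argv[1])
E
python3 c.py w1.png
```

```text
clock: 2.62
tcp_pos: [0.603, 0.1811, 0.2313]
orientation: [0.18, 1.564, -0.179]
contact_force: [-0.5, 0.1, -0.4]
grip_width: 0.0846
[0.60295645 0.18110701 0.2312995 ] [{'location': [0.6029, 0.1948, 0.0773], 'score': 0.89}]
```

View pics/w1.png

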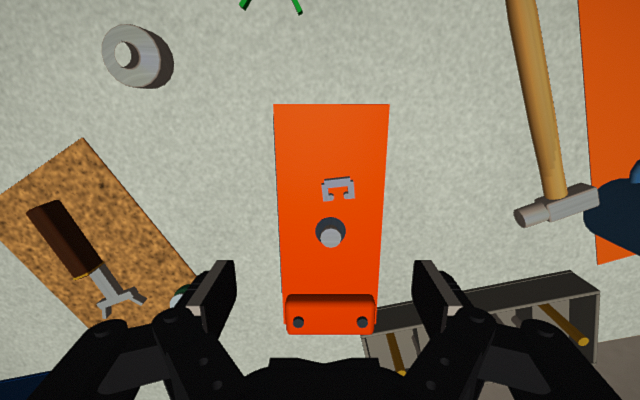

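The wrist view shows the clip at (339,188), its back up at row 180 and its jaws down, slightly turned. The pin is at (331,232). I'll measure clip, pin and slab from this same frame.

```bash
cat > f.py <<'E'
from h import *
w=np.load('w1.npz');p,d,K,T,m=[w[k] for k in('p','d','K','T','m')]
def ray(u,v,z):
    c=np.c_[(u-K[0,2])/K[0,0],-(v-K[1,2])/K[1,1],-np.ones(len(u))]@T[:3,:3];o=-T[:3,:3].T@T[:3,3]
    return o+c*((z-o[2])/c[:,2])[:,None]
P,u,v=pts(d,K,T);X=np.full(d.shape+(3,),np.nan);X[v,u]=P
hsv=cv2.cvtColor(p,cv2.COLOR_RGB2HSV);yy,xx=np.mgrid[:400,:640]
box=(xx>268)&(xx<395)&(yy>100)
org=box&(hsv[...,1]>180)&(yy<290)&(X[...,2]>.05)
print('slab z',np.nanmedian(X[org][:,2]))
# side edges: per row
L=[];Rr=[]
for y in range(115,285,2):
    q=np.nonzero(org[y])[0]
    if len(q): L.append((q[0]-.5,y));Rr.append((q[-1]+.5,y))
def ln(a):
    a=np.array(a,float);W=ray(a[:,0],a[:,1],.07)[:,:2];vx,vy,x,y=cv2.fitLine((W*1000).astype(np.float32),cv2.DIST_HUBER,0,.1,.1).ravel()
    s=np.sign(vx);return np.array([x,y]),np.array([vx,vy])*s
a,da=ln(L);b,db=ln(Rr);dm=da+db;dm/=np.linalg.norm(dm);n=np.array([-dm[1],dm[0]])
print('yaws',np.degrees(np.arctan2(da[1],da[0])),np.degrees(np.arctan2(db[1],db[0])),'width',(a-b)@n,'mid',((a+b)/2)@n)
grey=(hsv[...,1]<90)&(xx>300)&(xx<365)
# pin head top, light grey
pin=grey&(yy>215)&(yy<255)&(X[...,2]>.083)
q=X[pin];print('pin px',pin.sum(),'z',np.median(q[:,2]),'rgb');
top=pin&(hsv[...,2]>120);W=ray(xx[top]*1.,yy[top]*1.,.088);(c,rad)=cv2.minEnclosingCircle((W[:,:2]*1000).astype(np.float32))
pc=W[:,:2].mean(0)*1000;print('pin mean',pc,'circ',c,rad,'off axis line',(pc-(a+b)/2)@n)
cl=grey&(yy>165)&(yy<212);print('clip px',cl.sum(),m.sum(),(cl&m).sum())
W=ray(xx[cl]*1.,yy[cl]*1.,.078)[:,:2]*1000
print('depth z',np.nanmedian(X[cl][:,2]));rc=cv2.minAreaRect(W.astype(np.float32));print('clip rect',rc)
E
python3 f.py
python3 - <<'E'
import cv2
a=cv2.imread('pics/w1.png')[95:295,260:400];cv2.imwrite('pics/w1c.png',cv2.resize(a,None,fx=3,fy=3))
E
python3 t.py .626 -.151 .12 9.4
```

```text
slab z 0.07011472936796918
yaws -13.081482 -13.093625 width -109.685524 mid 319.3451
pin px 338 z 0.08799909467767007 rgb
pin mean [653.72631823 175.96227913] circ (653.7902221679688, 175.73587036132812) 10.363719940185547 off axis line 0.0762141515550313
clip px 473 503 464
depth z 0.07803088070587051
clip rect ((607.654052734375, 193.78060913085938), (31.521743774414062, 22.561735153198242), 82.95467376708984)
clk 2.775 tcp [0.603  0.181  0.2314] zhead -13.0 xaxis [-0.e+00  2.e-04 -1.e+00] F [-0.4  0.1  0.8] w 0.0847 q7 1.02
shift mm [ 111.3 -318.4   97.1] turn rad for tool z along/against yaw [-0.391  2.751]
```

The clip origin is at about (613.1, 193.1) with yaw -7°, and the pin at (653.8, 175.9). In press axes the clip is 43.5 mm short, 7.5 mm off-line to +y and turned 6°. The push will need steering. I'll fetch the fork first.

```bash
python3 -m pendant '[85,0,-40,12,0, 85,0,-40,12,0, 85,0,-40,12,0, 85,0,-40,12,0, 85,0,-40,12,0, 85,0,-40,12,0, 85,0,-40,12,0, 85,0,-40,12,0, 85,0,0,0,-0.13, 85,0,0,0,-0.13, 85,0,0,0,-0.13, 85,40,0,0,0, 85,0,0,0,0, 85,0,0,0,0]'
cat > g.py <<'E'
from h import *
import sys
p,d,K,T=grab("wrist");P,u,v=pts(d,K,T);M=P[:,2]
k=(M>.030)&(M<.040);im=np.zeros(d.shape,np.uint8);im[v[k],u[k]]=1
n,l,s,c=cv2.connectedComponentsWithStats(im);print([(x[4],tuple(y.round())) for x,y in zip(s,c)][1:8] if n<30 else n)
i=1+np.argmax(s[1:,4]);q=P[(l[v,u]==i)];print('handle',cv2.minAreaRect((q[:,:2]*1000).astype(np.float32)),'z',np.median(q[:,2]))
k=(M>.0115)&(M<.030)&(P[:,0]>.66)&(P[:,0]<.8)&(abs(P[:,1]+.145)<.05);q=P[k];
if len(q): print('head n',len(q),'x',q[:,0].min(),q[:,0].max(),'y',q[:,1].min(),q[:,1].max(),'z',np.median(q[:,2]))
save(p,sys.argv[1])
E
python3 g.py w2.png; python3 t.py .626 -.151 .008 9.4
```

```text
clock: 4.53
tcp_pos: [0.6254, -0.153, 0.1923]
orientation: [-0.128, 1.566, 0.128]
contact_force: [-0.8, 0.5, -0.8]
grip_width: 0.085
[(np.int32(1975), (np.float64(549.0), np.float64(21.0))), (np.int32(1), (np.float64(549.0), np.float64(3.0))), (np.int32(1), (np.float64(523.0), np.float64(34.0))), (np.int32(1), (np.float64(533.0), np.float64(41.0))), (np.int32(1), (np.float64(542.0), np.float64(45.0))), (np.int32(2151), (np.float64(326.0), np.float64(169.0))), (np.int32(194), (np.float64(70.0), np.float64(170.0)))]
handle ((611.6394653320312, -153.68939208984375), (98.10108184814453, 21.75139617919922), 8.845932006835938) z 0.036292453870623735
head n 1046 x 0.6670999905766118 0.734931334288736 y -0.16755395718175362 -0.10361933381147255 z 0.01661764910564706
clk 4.575 tcp [ 0.6258 -0.1532  0.1928] zhead 9.34 xaxis [ 1.9e-03 -3.0e-04 -1.0e+00] F [ 0.5 -1.1 -0. ] w 0.0849 q7 1.96
shift mm [184.8   2.2   0.2] turn rad for tool z along/against yaw [-1.000e-03  3.141e+00]
```

View pics/w2.png

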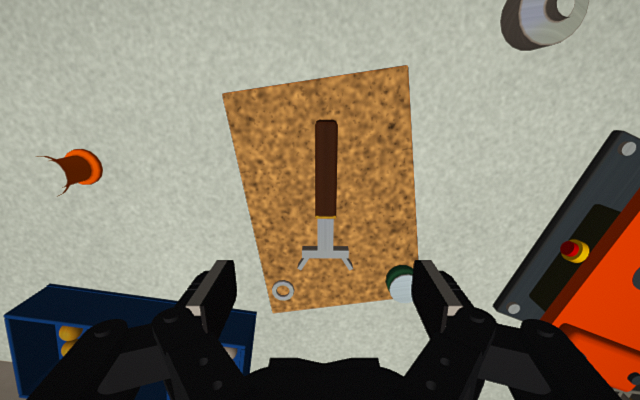

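The wrist view shows the fork in line with the gripper, handle at rows 120-216 and prongs at row 265. I'll descend and grip.

```bash
python3 -m pendant '[85,40,2,0,0.006, 85,40,0,0,0, 85,40,0,0,0, 85,30,0,0,0, 85,20,0,0,0, 85,13.5,0,0,0, 85,0,0,0,0, 10,0,0,0,0, 10,0,0,0,0, 10,0,0,0,0, 10,0,0,0,0, 10,0,0,0,0, 10,0,0,0,0]' 90; python3 t.py .626 -.151 .15 9.4
```

```text
clock: 6.2
tcp_pos: [0.6251, -0.1513, 0.0085]
orientation: [-0.124, 1.566, 0.123]
contact_force: [-1.0, 0.6, 6.1]
grip_width: 0.0205
clk 6.2 tcp [ 0.6251 -0.1513  0.0085] zhead 9.01 xaxis [ 1.1e-03 -1.0e-04 -1.0e+00] F [-1.   0.6  6.1] w 0.0205 q7 1.98
shift mm [-1.415e+02  1.000e-01  1.000e+00] turn rad for tool z along/against yaw [-0.007  3.135]
```

```bash
python3 -m pendant '[10,-10,0,0,0, 10,-30,0,0,0, 10,-40,0,0,0, 10,-40,0,0,0, 10,-20,0,0,0, 10,0,20,-5,0, 10,0,40,-7,0, 10,0,40,-7,0, 10,0,40,-7,0, 10,0,40,-7,0, 10,0,40,-7,0, 10,0,40,-7,0, 10,0,40,-7,0, 10,0,40,-7,0, 10,0,40,-7,0, 10,0,26,-4,0, 10,0,0,0,0.131, 10,0,0,0,0.131, 10,0,0,0,0.131, 10,0,0,0,0.131]'
python3 -m pendant '[10,15,0,0,0, 10,10,0,0,0,10,0,0,0,0]'
python3 t.py .4901 .2387 .076 -21
cat > k.py <<'E'
from h import *
import sys
f=sys.argv[1]
t,_,K,T=grab("top");s,_,K2,T2=grab("scene")
a=proj([.60,.20,.08],K,T)[0].astype(int);b=proj([.60,.20,.08],K2,T2)[0].astype(int)
A=cv2.resize(t[a[1]-33:a[1]+33,a[0]-33:a[0]+33],(400,400),interpolation=cv2.INTER_CUBIC)
B=cv2.resize(s[b[1]-33:b[1]+33,b[0]-33:b[0]+33],(400,400),interpolation=cv2.INTER_CUBIC)
save(np.hstack([A,B]),f)
E
python3 k.py k1.png
```

```text
clock: 8.7
tcp_pos: [0.4871, 0.2387, 0.1456]
orientation: [0.288, 1.555, -0.292]
contact_force: [0.2, -0.4, -1.9]
grip_width: 0.0203
clock: 9.07
tcp_pos: [0.4885, 0.238, 0.1209]
orientation: [0.285, 1.554, -0.288]
contact_force: [-0.3, -1.2, -1.4]
grip_width: 0.0206
clk 9.075 tcp [0.4885 0.238  0.1209] zhead -20.92 xaxis [-0.0031 -0.0019 -1.    ] F [-0.3 -1.2 -1.4] w 0.0206 q7 0.73
shift mm [44.9  1.4  1.3] turn rad for tool z along/against yaw [ 1.00e-03 -3.14e+00]
```

View pics/k1.png

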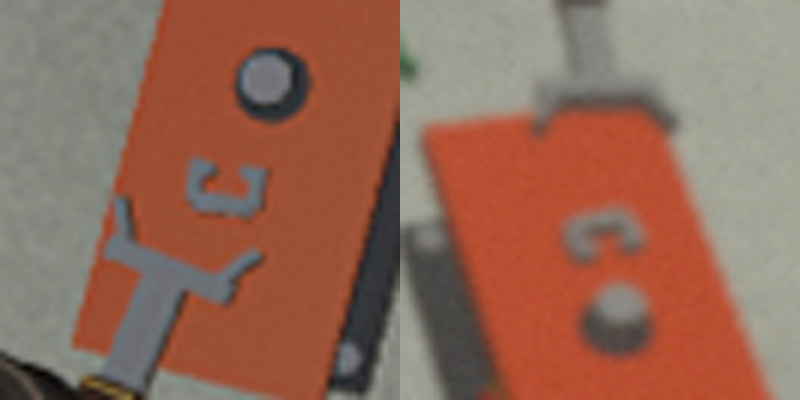

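The crop shows the fork head behind the clip: bar at (170,270) and prong tips at (125,205) and (255,255). The clip is at (228,190). I'll measure the held fork's head against TCP using depth.

```bash
cat > fk.py <<'E'
from h import *
import sys
# held fork measured with top depth, in frame of TCP (mm along tool z / y / up)
o=r.get_obs();M=R.from_rotvec(o['orientation']).as_matrix();h=np.arctan2(M[1,2],M[0,2]);e=np.array([np.cos(h),np.sin(h)]);n=np.array([-e[1],e[0]])
for cam in("top","scene"):
    p,d,K,T=grab(cam);P,u,v=pts(d,K,T);D=(P[:,:2]-o['tcp_pos'][:2])*1000;a=D@e;b=D@n;z=P[:,2]*1000-o['tcp_pos'][2]*1000
    k=(a>50)&(a<115)&(abs(b)<40)&(z>-2)&(z<14);
    tips=k&(a>95);bar=k&(a>82)&(a<90)
    print(cam,k.sum(),'a max',np.percentile(a[k],[97,99.5]).round(1),'b range',b[k].min().round(1),b[k].max().round(1),'tips b',[b[tips&(b>0)].mean().round(1),b[tips&(b<0)].mean().round(1)],'a by side',a[k&(b>22)].max().round(1),a[k&(b<-22)].max().round(1))
    c=k&(abs(b)<14)&(a>60);print('  centre front a',np.percentile(a[c],[95,98,100]).round(1),'shank b mid',np.median(b[k&(a>62)&(a<75)&(abs(b)<14)]).round(1),'top z shank',np.median(z[k&(a<75)]).round(1),'tips',np.median(z[tips]).round(1))
E
python3 fk.py
```

```text
top 234 a max [104.1 106.2] b range -32.8 31.4 tips b [np.float64(25.0), np.float64(-28.9)] a by side 106.5 106.3
  centre front a [90.4 91.1 91.6] shank b mid -1.7 top z shank 7.3 tips 6.1
scene 191 a max [109.1 109.8] b range -32.0 29.8 tips b [np.float64(22.7), np.float64(-24.9)] a by side 110.7 109.7
  centre front a [94.7 96.5 96.8] shank b mid -3.5 top z shank 6.4 tips 5.7
```

```bash
python3 -m pendant '[10,20,2.4,1.3,0, 10,15,0,0,0, 10,6,0,0,0, 10,2.5,0,0,0, 10,0,0,0,0]'; python3 t.py .4901 .2387 .0767 -21; python3 fk.py | head -2
```

```text
clock: 9.9
tcp_pos: [0.4922, 0.2403, 0.0795]
orientation: [0.288, 1.551, -0.288]
contact_force: [0.4, -1.0, -1.3]
grip_width: 0.0206
clk 9.9 tcp [0.4922 0.2403 0.0795] zhead -21.02 xaxis [ 3.e-04  2.e-04 -1.e+00] F [ 0.4 -1.  -1.3] w 0.0206 q7 0.74
shift mm [ 2.8 -2.2 -1.4] turn rad for tool z along/against yaw [-0.     3.141]
top 215 a max [104.4 112.5] b range -32.6 31.0 tips b [np.float64(22.5), np.float64(-28.5)] a by side 106.4 106.7
  centre front a [ 90.7  91.4 114.8] shank b mid -1.5 top z shank 7.2 tips 5.7
```

```bash
python3 -m pendant '[10,2.7,-1,0,0, 10,0,0,8,0, 10,0,0,6,0, 10,0,0,3,0, 10,0,0,3,0, 10,0,0,3,0, 10,0,0,3,0, 10,0,0,3,0, 10,0,0,3,0, 10,0,0,3,0, 10,0,0,0,0]'; python3 t.py .4901 .2387 .0767 -21; python3 k.py k2.png
```

```text
clock: 11.38
tcp_pos: [0.5246, 0.2266, 0.0766]
orientation: [0.288, 1.551, -0.288]
contact_force: [0.3, -0.1, -1.2]
grip_width: 0.0206
clk 11.375 tcp [0.5246 0.2266 0.0766] zhead -21.03 xaxis [ 2.e-04 -0.e+00 -1.e+00] F [ 0.3 -0.1 -1.2] w 0.0206 q7 0.8
shift mm [ -0.1  -1.1 -36.5] turn rad for tool z along/against yaw [-1.000e-03  3.141e+00]
```

View pics/k2.png

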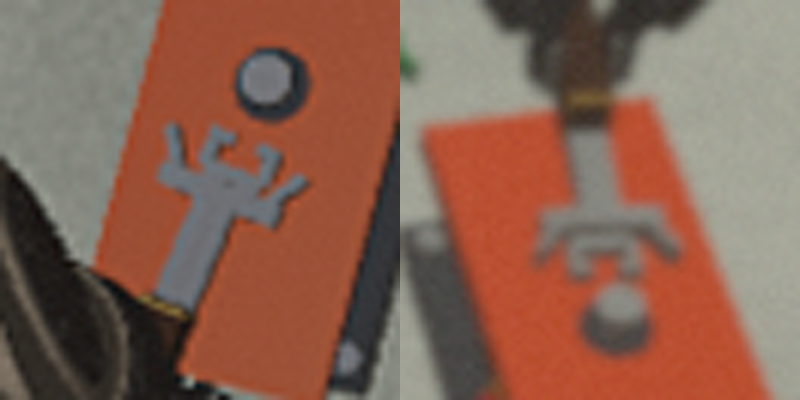

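The crop shows the clip flush against the fork's face, with jaws at (212,132) and (268,152) straddling the line to the pin at (275,88). A quick numeric check of its lateral centring against the pin comes next.

```bash
cat > cl.py <<'E'
from h import *
o=r.get_obs();M=R.from_rotvec(o['orientation']).as_matrix();h=np.arctan2(M[1,2],M[0,2]);e=np.array([np.cos(h),np.sin(h)]);n=np.array([-e[1],e[0]])
p,d,K,T=grab("top")
v,u=np.mgrid[:400,:640];W=None
c=np.stack([(u-K[0,2])/K[0,0],-(v-K[1,2])/K[1,1],-np.ones(u.shape)],-1)@T[:3,:3];O=-T[:3,:3].T@T[:3,3]
def at(z): return O[:2]*1000+c[...,:2]*((z-O[2])/c[...,2])[...,None]*1000
S=cv2.cvtColor(p,cv2.COLOR_RGB2HSV)
X=at(.078)-o['tcp_pos'][:2]*1000;a=X@e;b=X@n
w=np.clip((200-S[...,1].astype(float))/120,0,1)  # greyness
pin=(np.array([653.8,175.9])-o['tcp_pos'][:2]*1000);pa,pb=pin@e,pin@n
Q=at(.088)-np.array([653.8,175.9]);k=(np.hypot(*Q.transpose(2,0,1))<16)&(S[...,2]>120)&(S[...,1]<110)
print('pin head seen off by',Q[k].mean(0).round(1),'pin a,b',pa.round(1),pb.round(1))
for a0,a1 in((93,100),(100,106),(106,113)):
    k=(a>a0)&(a<a1)&(abs(b)<18)&(a<pa-13);
    if k.sum(): print(a0,a1,'clip b mean',(w[k]*b[k]).sum()/w[k].sum() if w[k].sum() else None,w[k].sum().round(1))
k=(a>50)&(a<85)&(abs(b)<14);X2=at(.083)-o['tcp_pos'][:2]*1000;b2=X2@n
print('shank b',(w*b2)[k].sum()/w[k].sum(),'F',o['contact_force'].round(1))
k=(abs(b)<18)&(a>91)&(a<pa-11.5)&(w>.5);print('clip tip a',np.sort(a[k])[-3:].round(1))
E
python3 cl.py
```

```text
pin head seen off by [0.9 0.6] pin a,b 139.2 -1.1
93 100 clip b mean -1.5515611986747149 33.8
100 106 clip b mean 0.18273914758605356 20.9
106 113 clip b mean -0.8024821679737102 25.9
shank b -0.7726362501904034 F [-0.1  0.7 -1.3]
clip tip a [127.1 127.5 127.6]
```

The clip is centred on the line to the pin within about 0.5 mm. I'll push on to just short of contact with the neck.

```bash
python3 -m pendant '[10,0,0,2.5,0, 10,0,0,2.5,0, 10,0,0,2.5,0, 10,0,0,2.5,0, 10,0,0,2.5,0, 10,0,0,2.5,0, 10,0,0,2,0, 10,0,0,2,0, 10,0,0,0,0]'; python3 cl.py;python3 t.py .6 .2 .0767 -21
```

```text
clock: 12.65
tcp_pos: [0.5422, 0.2199, 0.0766]
orientation: [0.288, 1.551, -0.288]
contact_force: [0.9, 0.8, -1.5]
grip_width: 0.0207
pin head seen off by [0.2 0.9] pin a,b 119.9 -1.0
93 100 clip b mean -2.0953808878488265 33.9
100 106 clip b mean -0.18596493585295132 23.3
106 113 clip b mean 3.2297631288171917 4.0
shank b -0.7306428924252634 F [ 0.9  0.8 -1.5]
clip tip a [107.9 108.3 108.4]
clk 12.7 tcp [0.5421 0.2199 0.0766] zhead -21.02 xaxis [-0.  0. -1.] F [ 0.3  1.  -1.7] w 0.0204 q7 0.82
shift mm [-0.1  2.2 61.2] turn rad for tool z along/against yaw [-0.     3.141]
```

```bash
python3 -m pendant '[10,0,0,1.5,0, 10,0,0,1,0, 10,0,0,1,0]'; python3 -m pendant '[10,0,0,1,0]';python3 -m pendant '[10,0,0,1,0]'
```

```text
clock: 13.08
tcp_pos: [0.5451, 0.2189, 0.0766]
orientation: [0.288, 1.552, -0.288]
contact_force: [-2.2, 0.5, -0.1]
grip_width: 0.0204
clock: 13.2
tcp_pos: [0.5453, 0.2187, 0.0764]
orientation: [0.287, 1.554, -0.288]
contact_force: [-3.5, 2.1, 0.2]
grip_width: 0.0205
clock: 13.32
tcp_pos: [0.5456, 0.2186, 0.0762]
orientation: [0.287, 1.555, -0.288]
contact_force: [-6.4, 2.2, 1.1]
grip_width: 0.0207
```

```bash
for i in 1; do python3 -m pendant '[10,0,-0.9,1,-0.009, 10,0,-0.9,1,-0.009]'; done; python3 -m pendant '[10,0,-0.9,1,-0.009, 10,0,-0.9,1,-0.009]'
```

```text
clock: 13.58
tcp_pos: [0.5454, 0.2166, 0.0758]
orientation: [0.272, 1.559, -0.273]
contact_force: [-9.7, 3.6, 1.2]
grip_width: 0.0206
clock: 13.82
tcp_pos: [0.5452, 0.2144, 0.0754]
orientation: [0.257, 1.564, -0.259]
contact_force: [-12.1, 3.6, 1.4]
grip_width: 0.0208
```

```bash
python3 cl.py; python3 t.py .6 .2 .0767 -13
```

```text
pin head seen off by [0.9 2.1] pin a,b 115.3 -1.4
93 100 clip b mean -0.9582992999548513 33.9
100 106 clip b mean -0.07633926843873577 11.7
shank b -1.0414004786942954 F [-12.1   3.6   1.4]
clip tip a [103.1 103.3 103.6]
clk 13.875 tcp [0.5452 0.2143 0.0754] zhead -18.81 xaxis [-8.3e-03 -4.0e-04 -1.0e+00] F [-10.8   2.6   0.6] w 0.0209 q7 0.87
shift mm [-1.8  4.1 56.4] turn rad for tool z along/against yaw [-0.101  3.04 ]
```

```bash
python3 -m pendant '[10,-0.3,-0.9,1,-0.009, 10,-0.3,-0.9,1,-0.009]'; python3 -m pendant '[10,-0.3,-0.9,1,-0.009, 10,0,-0.9,1,-0.009]';python3 -m pendant '[10,0,0,1,0, 10,0,0,1,0]';python3 cl.py
```

```text
clock: 14.12
tcp_pos: [0.545, 0.2125, 0.0756]
orientation: [0.242, 1.568, -0.245]
contact_force: [-16.8, 5.1, 1.8]
grip_width: 0.0202
clock: 14.38
tcp_pos: [0.5452, 0.2103, 0.0756]
orientation: [0.227, 1.572, -0.231]
contact_force: [-19.6, 5.0, 4.2]
grip_width: 0.0204
clock: 14.62
tcp_pos: [0.5457, 0.21, 0.0755]
orientation: [0.227, 1.574, -0.232]
contact_force: [-22.8, 5.4, 6.6]
grip_width: 0.0204
pin head seen off by [0.4 0.9] pin a,b 113.3 -1.6
93 100 clip b mean -0.495155929471224 34.5
100 106 clip b mean -12.748299429129604 2.0
shank b -0.7944970482627598 F [-22.8   5.4   6.6]
clip tip a [101.2 101.3 101.8]
```

```bash
python3 -m pendant '[10,0,0,0.7,0, 10,0,0,0,0]';python3 -m pendant '[10,0,0,0.7,0, 10,0,0,0,0]';python3 fk.py|head -2; python3 k.py k3.png
```

```text
clock: 14.92
tcp_pos: [0.5458, 0.2099, 0.0755]
orientation: [0.226, 1.575, -0.232]
contact_force: [-23.1, 5.3, 8.1]
grip_width: 0.0207
clock: 15.18
tcp_pos: [0.5459, 0.2099, 0.0754]
orientation: [0.226, 1.576, -0.232]
contact_force: [-25.7, 5.1, 8.5]
grip_width: 0.0208
top 319 a max [112.3 114.1] b range -38.5 29.4 tips b [np.float64(13.0), np.float64(-14.3)] a by side 109.7 109.9
  centre front a [112.3 113.6 114.9] shank b mid -1.9 top z shank 6.4 tips 4.7
```

View pics/k3.png

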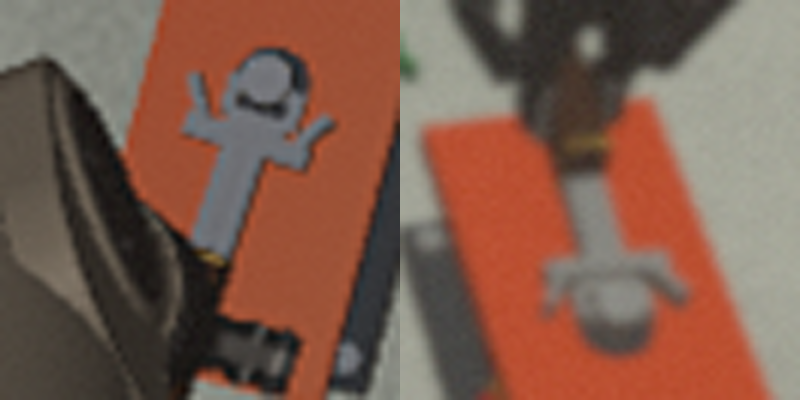

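The crop shows the jaws round the neck, with a dark gap still visible at (260,105), so it is not home. The fork has pitched down slightly (Fz 8 N on the slab), so I'll ease the height and push on in small steps.

```bash
python3 -m pendant '[10,-1,0,0,0, 10,-0.5,0,0,0]';python3 -m pendant '[10,0,0,0.8,0, 10,0,0,0,0]';python3 t.py .6 .2 .0767 -13; python3 cl.py|head -1
```

```text
clock: 15.62
tcp_pos: [0.546, 0.2098, 0.0764]
orientation: [0.226, 1.576, -0.232]
contact_force: [-21.9, 6.1, 1.7]
grip_width: 0.0204
clock: 15.88
tcp_pos: [0.5522, 0.2084, 0.0776]
orientation: [0.229, 1.566, -0.231]
contact_force: [-9.6, 3.6, -1.3]
grip_width: 0.0204
clk 15.875 tcp [0.5522 0.2084 0.0776] zhead -16.77 xaxis [-7.5e-03 -6.0e-04 -1.0e+00] F [-9.6  3.6 -1.3] w 0.0204 q7 0.91
shift mm [ 0.5  5.8 48.2] turn rad for tool z along/against yaw [-0.066  3.076]
pin head seen off by [0.7 2. ] pin a,b 106.7 -1.8
```

TCP jumped forward 6.4 mm and the push dropped from 23 N to 10 N, which fits the clip snapping home. I'll back straight off, lift and check with the wrist camera.

```bash
python3 -m pendant '[10,0,0,-4,0, 10,0,0,-6,0, 10,0,0,-8,0, 10,0,0,-10,0, 10,0,0,-10,0, 10,-15,0,0,0, 10,-30,0,0,0, 10,-40,0,0,0, 10,-30,0,0,0, 10,0,0,0,0]'; python3 k.py k4.png; python3 t.py .6 .18 .19 -16.8
cat > hm.py <<'E'
from h import *
for cam in("top","scene"):
    p,d,K,T=grab(cam);S=cv2.cvtColor(p,cv2.COLOR_RGB2HSV);P,u,v=pts(d,K,T);D=(P[:,:2]*1000-[653.8,175.9]);a=np.radians(-13.09);e=np.array([np.cos(a),np.sin(a)]);n=np.array([-e[1],e[0]])
    x,y=D@e,D@n;g=S[v,u,1]<110;k=g&(abs(x)<30)&(abs(y)<25)&(P[:,2]>.073)&(P[:,2]<.0815)
    h=(np.hypot(x,y)<14)&(P[:,2]>.085);print(cam,k.sum(),'x',x[k].min().round(1),x[k].max().round(1),'y',y[k].min().round(1),y[k].max().round(1),'head',x[h].mean().round(1),y[h].mean().round(1),nets.look_for('clip',cam)[:1])
E
python3 hm.py
```

```text
clock: 17.18
tcp_pos: [0.5222, 0.219, 0.1977]
orientation: [0.235, 1.553, -0.228]
contact_force: [0.3, 1.6, -1.1]
grip_width: 0.0205
clk 17.275 tcp [0.5201 0.2182 0.1944] zhead -16.9 xaxis [ 6.e-04  4.e-04 -1.e+00] F [-1.4 -0.4 -1.9] w 0.0204 q7 0.83
shift mm [  4.4 -13.3  87.6] turn rad for tool z along/against yaw [-2.00e-03  3.14e+00]
top 31 x -15.6 12.8 y -16.3 17.1 head -0.3 -0.7 [{'location': [0.65, 0.1816, 0.0857], 'score': 0.6}]
scene 39 x -13.6 12.9 y -17.5 18.0 head 3.1 -1.5 [{'location': [0.65, 0.1682, 0.0783], 'score': 0.57}]
```

View pics/k4.png

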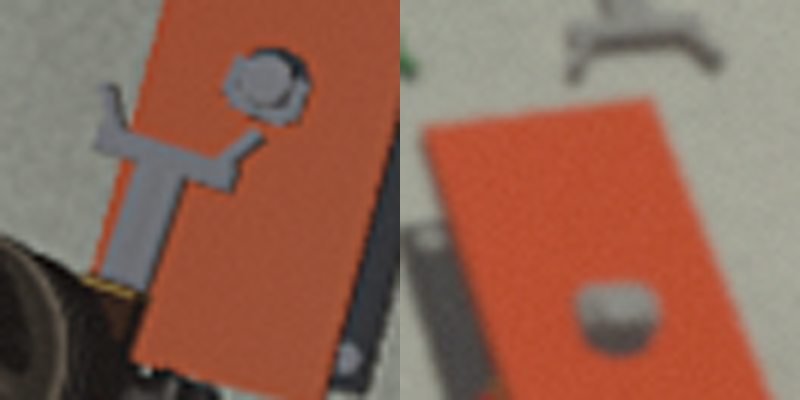

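The top view shows the clip wrapped round the pin at (265,85) with no gap. Its back is 15.6 mm behind the pin axis (16 expected) and centred sideways, so it is home. Now I'll carry the fork back.

```bash
python3 -m pendant '[10,0,-16,10.5,0, 10,0,-32,21,0, 10,0,-32,21,0, 10,0,-32,21,0, 10,0,-32,21,0, 10,0,-32,21,0, 10,0,-32,21,0, 10,0,-32,21,0, 10,0,-32,21,0, 10,0,-32,21,0, 10,0,-19,9,0, 10,0,0,0,-0.113, 10,0,0,0,-0.113, 10,0,0,0,-0.113, 10,0,0,0,-0.113, 10,40,0,0,0, 10,40,0,0,0, 10,0,0,0,0]'; python3 t.py .6251 -.1513 .0085 9; python3 fk.py
```

```text
clock: 19.73
tcp_pos: [0.6226, -0.1507, 0.1107]
orientation: [-0.122, 1.575, 0.125]
contact_force: [-0.2, -0.1, -0.8]
grip_width: 0.0204
clk 19.725 tcp [ 0.6226 -0.1507  0.1107] zhead 9.02 xaxis [-0.0075  0.0013 -1.    ] F [-0.2 -0.1 -0.8] w 0.0204 q7 1.97
shift mm [102.2  -1.3   3.1] turn rad for tool z along/against yaw [ 0.    -3.141]fk.py:9: RuntimeWarning: Mean of empty slice.
  print(cam,k.sum(),'a max',np.percentile(a[k],[97,99.5]).round(1),'b range',b[k].min().round(1),b[k].max().round(1),'tips b',[b[tips&(b>0)].mean().round(1),b[tips&(b<0)].mean().round(1)],'a by side',a[k&(b>22)].max().round(1),a[k&(b<-22)].max().round(1))
  ret = ret.dtype.type(ret / rcount)
Traceback (most recent call last):
  File "fk.py", line 9, in <module>
    print(cam,k.sum(),'a max',np.percentile(a[k],[97,99.5]).round(1),'b range',b[k].min().round(1),b[k].max().round(1),'tips b',[b[tips&(b>0)].mean().round(1),b[tips&(b<0)].mean().round(1)],'a by side',a[k&(b>22)].max().round(1),a[k&(b<-22)].max().round(1))
                                                                                                                                                                                                                                     ~~~~~~~~~~~~~~~~^^
ValueError: zero-size array to reduction operation maximum which has no identity
```

The hand hides the fork from the top camera here, so I'll go down in steps and watch the force.

```bash
python3 -m pendant '[10,35,-1,2,0, 10,35,0,0,0, 10,15,0,0,0, 10,8,0,0,0, 10,0,0,0,0]';python3 -m pendant '[10,4,0,0,0,10,0,0,0,0]';python3 -m pendant '[10,2,0,0,0,10,0,0,0,0]'
```

```text
clock: 20.4
tcp_pos: [0.6285, -0.1522, 0.0219]
orientation: [-0.124, 1.566, 0.123]
contact_force: [0.0, -0.4, -0.7]
grip_width: 0.0204
clock: 20.65
tcp_pos: [0.6281, -0.152, 0.0174]
orientation: [-0.123, 1.567, 0.123]
contact_force: [0.7, -0.5, -1.1]
grip_width: 0.0207
clock: 20.9
tcp_pos: [0.6278, -0.1519, 0.0149]
orientation: [-0.123, 1.567, 0.124]
contact_force: [-0.1, -0.0, -1.7]
grip_width: 0.0205
```

```bash
python3 -m pendant '[10,3,0,0,0,10,0,0,0,0]';python3 -m pendant '[10,1.5,0,0,0,10,0,0,0,0]';python3 -m pendant '[10,1,0,0,0,10,0,0,0,0]'
```

```text
clock: 21.15
tcp_pos: [0.6276, -0.1519, 0.0117]
orientation: [-0.123, 1.568, 0.124]
contact_force: [-0.9, 0.2, -1.5]
grip_width: 0.021
clock: 21.4
tcp_pos: [0.6277, -0.1519, 0.0103]
orientation: [-0.123, 1.567, 0.123]
contact_force: [0.3, 0.6, -1.5]
grip_width: 0.0209
clock: 21.65
tcp_pos: [0.6278, -0.1519, 0.0094]
orientation: [-0.123, 1.567, 0.123]
contact_force: [-1.0, 0.4, -1.1]
grip_width: 0.0204
```

```bash
python3 -m pendant '[10,0.7,0,0,0, 10,0,0,0,0, 24,0,0,0,0, 30,0,0,0,0, 50,0,0,0,0, 60,0,0,0,0, 60,0,0,0,0, 60,0,0,0,0]' 20; python3 -m pendant '[60,-10,0,0,0, 60,-30,0,0,0, 60,-45,0,0,0, 60,-45,0,0,0, 60,-45,0,0,0, 60,0,0,0,0]'; python3 g.py w3.png; python3 m.py|grep -E 'fork|hand'; python3 hm.py
```

```text
clock: 22.65
tcp_pos: [0.6278, -0.1519, 0.0088]
orientation: [-0.123, 1.567, 0.123]
contact_force: [0.4, 0.1, -0.5]
grip_width: 0.06
clock: 23.4
tcp_pos: [0.6305, -0.1527, 0.189]
orientation: [-0.124, 1.559, 0.122]
contact_force: [0.9, 0.2, -1.0]
grip_width: 0.0604
37
handle ((611.8478393554688, -153.93836975097656), (98.63457489013672, 21.62653350830078), 9.533886909484863) z 0.033321727433276986
head n 1003 x 0.6673149130883133 0.734767395551092 y -0.1674308086054574 -0.10312750437711582 z 0.01313120794761143
fork 0.94 383 372.0 157.0 [ 0.656 -0.144  0.024] 0.293
fork 0.73 602 245.0 273.0 [0.339 0.19  0.021] 0.039
handle 3498 centre [ 566.7 -121.8] size [ 80.3 152.9] ang 86.22 zmed 0.6076
forkall 4157 centre [ 613.6 -124.9] size [ 80.3 247. ] ang 86.22 zmed 0.5988
top 38 x -16.3 14.8 y -15.9 19.5 head 1.0 -0.3 [{'location': [0.4342, 0.0145, 0.0361], 'score': 0.49}]
scene 43 x -13.6 11.5 y -17.3 17.1 head 3.1 -1.5 [{'location': [0.6501, 0.1668, 0.0799], 'score': 0.51}]
```

View pics/w3.png

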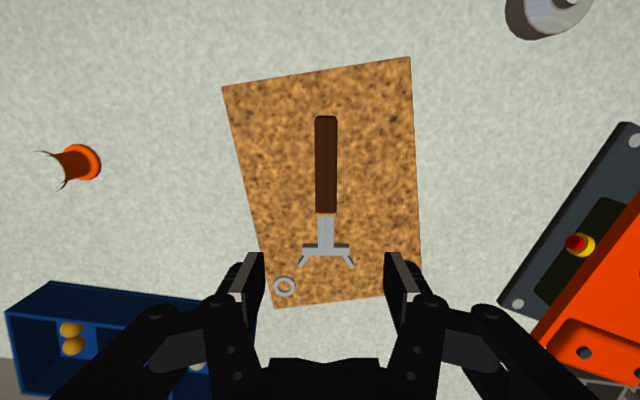

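The fork lies on the mat at (325,180) in its original place, and the washer at (284,286) is undisturbed. Handle and head heights shifted by the same amount, so it lies flat. Handing in.

```bash
python3 -m pendant '[60,0,0,0,0,60,0,0,0,0]'; python3 -c "
from h import *
print(r.hand_in())"
```

```text
clock: 24.05
tcp_pos: [0.6278, -0.152, 0.1835]
orientation: [-0.123, 1.568, 0.123]
contact_force: [-0.4, 0.6, -0.3]
grip_width: 0.0602
the job is handed in; nothing more can be done
None
```

I pushed the clip home on the pin with the large brown fork, laid the fork back on the cork mat, let go and handed in at about 24 s.

**Push:** The push peaked at about 26 N at the wrist, under the 35 N limit. About 6 mm short of home, the tool jumped 6.4 mm forward and the push fell to about 10 N. I stopped there and backed off. Partway through, the fork pitched down and pressed on the arm with about 8 N, so I raised it 1.5 mm.

**Clip check:** In the last top view with a clear look at it, the clip's back was 15.6 mm behind the pin axis (16 expected), centred sideways, with no gap visible. I estimate it sits about 4° off the press axis, from the fork's yaw at the end of the push.

**Fork check:** The final wrist view showed the fork on the mat within 1 mm of where it started and lying flat, with the washer undisturbed. The tin was hidden behind a finger in that view.

**Disagreements:**
- The scene camera read about 3 mm off from the other two.
- The last wrist depth read about 3 mm low, because the arm was still settling.
- The last top-camera search for the clip returned a false, low-score hit elsewhere, but the scene camera still found it at the pin.

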